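Release the flow meter from its ratchet clamp in the service van

ROBOT

A 6-joint arm with a two-finger parallel gripper is mounted at the origin on the work surface. World frame = base frame: x ahead of the robot, y to its left, z up, the work surface at z = 0. Lengths are in mm, angles in rad, forces in N, time in s.
With the tool pointing down it reaches from about 350 to 775 mm from the base axis. Payload 7.3 kg.
Tool frame: the origin (TCP) lies on the centre line of the jaws, within the pads' length; the fingertips stand 17 mm ahead of it and the grasp point (between the pads) lies 2 mm behind it; z points along the fingers, y is the line along which they close (so a half turn about z gives the same grasp; the last joint's range is limited). The gripper opens to 92 mm and grips with 3 to 60 N. Pads are 19 mm wide; open, the fingers measure 130 mm over their backs; the gripper's body (75 mm by 190 mm) begins 47 mm behind the grasp point.
Start: joints at [1.128, 0.342, 1.524, -0, 1.275, -0.146], TCP at [153.527, 502.069, 243.741] pointing down, gripper open.
Joint ranges: [-2.53, 2.53], [-0.77, 2.02], [0.04, 2.7], [-1, 4.14], [0.28, 2.66], [-3.11, 3.11]. Speed limits (rad/s): [2.57, 2.57, 3.14, 3.14, 3.14, 3.14].

INTERFACE

Orientations are given as [roll, pitch, yaw] about the fixed x, y, z axes, in that order (R = Rz(yaw) Ry(pitch) Rx(roll)).
In Python, from plant import bot gives the robot as it stands. The module is installed in compiled form; this text tells all that it offers.
- The arm moves only by the shell command python3 -m pendant 'ROWS'. ROWS is JSON, a list of rows, each a list of 3 entries, a list of its own where there are three numbers: the shift along the world's x, y, z as a fraction of full scale, then the turn, a rotation vector about the world's x, y, z as a fraction of full scale, then the opening, from -1 (shut) to 1 (fully open), so that 0 is half open. In form: [[[tx, ty, tz], [rx, ry, rz], claw], ...]. A call has exactly 10 rows; each row shifts and turns the commanded pose from where the row before left it; what a row does not reach is not made up. Full scale, the value 1, is 30 mm for a shift and 0.12 rad for a turn. A row lasts 1/12 s, in which the tool goes at most 41.7 mm and 7.16 degrees, less where a joint would pass 70% of its speed; a pose out of reach is approached as far as the arm can. A call with a number of a shift or a turn outside -1 to 1 is refused whole. A call with a gripper value outside its range is refused whole. The fingers move at their own pace and stop on an object; the grip force is fixed at half the most. Time passes only in rows, so rows that do not move let the fingers close, or fill a call up. It gives the time, the measured TCP pose, the force, the opening and the grip force at its end, in the units of the state.
- bot.get_obs(): the state, without advancing time (a new reading comes with each control period).
- bot.capture(name): name is "scene" or "side" or "wrist"; returns the picture (400x640x3 uint8, blue, green, red); there is no depth.
- bot.camera_params(name): a dict with "fovy" (degrees; the focal length in pixels is half the picture's height over the tangent of half this angle, whatever the lens; pixels are square), "cx", "cy" (the principal point, pixels), "distortion" ([k1, k2, p1, p2, k3] as OpenCV has them; the pictures are not rectified), "camera_from_world" (4x4, takes a point from world to camera coordinates). Camera axes: x right, y down, z forward; pixel columns grow to the right and rows downward; lengths in mm; the calibration is good to about 2 mm. A picture is of the moment at which its call begins: read the wrist's pose just before it. camera_params takes no time and is no camera call; for the wrist camera it gives the pose at the moment of the call.
- bot.close_job(): hands the job in; it is judged then, once.
The state is a dict: "time": time; "joint_positions": joint angles; "dq": joint speeds; "tau": joint torques, N m; "tool_pos": TCP position; "tcp_rot": TCP orientation; "contact_force": force on the tool from outside, world axes, zero at the start; "moment": the same for the moment, N m; "grip_width": finger opening in mm; "finger_force": force on a finger pad.
Only numpy, scipy, OpenCV 4.12 (cv2) and the standard library are available. Lean on these libraries where they do the work, as an engineer would, in place of code of your own. Each camera call takes 0.05 s, during which the arm holds its last target. There are 200 camera calls.

TASK

The check of the flow meter is finished, so open the ratchet clamp that holds it. Flip that clamp's red pawl lever right over to unlock the ratchet, then draw its jaw all the way back by the black knob. Leave the flow meter standing where it is, and leave the other clamp locked on its brass valve block.

Things in the scene. Friction and masses are not known exactly. Their poses are not given: they have to be found in the camera images.
- meter_clamp: Blue clamp holding the flow meter, fixed; its twin holds a valve block; they may swap sides. Base 360 x 150 x 12 mm; origin: centre of its underside, on the bench. +x: along it to the fixed stop (x 165-180 mm, 52 high) by the meter, roughly away from the robot; z up. Aluminium jaw carriage on y = 0, 50 wide, 40 high; its front plate 80 wide, 51 high. Toothed rack and red pawl on its +y side.
- meter_thumb (a point): Top centre of the red pawl's thumb post: upright cylinder, diameter 16 mm, from 28 to 78 mm above the bench, outside the base plate. It circles at radius 55 mm about a pin (42 mm high) at clamp x -30, y 56 mm, in direction 56 degrees + joint meter_pawl from clamp +x towards +y: x 1, y 102 locked; x -60, y 102 flipped over. The pawl's bars lie 28 to 40 mm above the bench.
- meter_pawl (a joint): Angle (rad) of that pawl. 0 to 0.08 at the start: nose in the rack, jaw blocked (4 mm play). Grows counter-clockwise seen from above, as the thumb post is swept towards the clamp's -x end, to a stop at 1.2. Nose clears the teeth at 0.2; 0.8 or more is flipped over. No spring: about 1 N at the thumb post moves it, and it stays where left.
- meter_knob (a point): Top centre of the black knob on the jaw carriage of the flow meter's clamp: upright cylinder, diameter 22 mm, from 40 to 86 mm above the bench, on the clamp's centreline y = 0 at x = -20 mm minus joint meter_jaw. Pull it along the clamp's -x to open.
- meter_jaw (a joint): How far (m) that jaw is drawn back along the clamp's -x: 0 to 0.003 at the start (closed), 0.08 at the rear stop. About 3 N of sliding friction; it stays where left. Blocked while the pawl is in the rack.
- flow_meter: Flow meter, loose, about 0.5 kg: round black foot 88 mm in diameter, 30 mm high, white back plate and clear tube with a red cap, 200 mm tall in all. Origin: centre of the foot's underside. It stands upright on its clamp's base at x = 120 mm, y = 0, between jaw and fixed stop with 1 to 5 mm of play.
- valve_pawl (a joint): Angle (rad) of the red pawl of the other clamp, the same in build, which holds a brass valve block (88 x 60 x 50 mm, green cap). 0 to 0.08 is locked; leave it alone.
Not all that is in view belongs to the job. Of the things that look like the flow_meter, the smallest one is meant.

How it is judged (in metres and radians):
On the way, in this order (a step that is already met when the one before it is completed fails the run):
1. the red pawl of the flow meter's clamp is flipped right over (0.8 rad or more) while the jaw is still closed (value of joint meter_pawl above 0.8 rad and value of joint meter_jaw below 0.015 m), for 0.1 s.
2. then the jaw of that clamp is drawn back to within 15 mm of its rear stop (value of joint meter_pawl above 0.8 rad and value of joint meter_jaw above 0.065 m), for 0.2 s.
At the end, for the whole second after the job is handed in: The flow meter's pawl is flipped over (0.8 rad or more), its jaw is at rest within 15 mm of the rear stop (0.065 m or more), the flow meter stands still and upright (within 0.15 rad) within 15 mm of its place on the clamp, and the other clamp's pawl is still locked (below 0.16 rad) (all of step 2 and velocity of joint meter_jaw between -0.01 and 0.01 m/s and angle between flow_meter's own z axis and vertical below 0.15 rad and x of flow_meter in the frame of meter_clamp between 0.105 and 0.136 m and y of flow_meter in the frame of meter_clamp between -0.015 and 0.015 m and value of joint valve_pawl below 0.16 rad and linear speed of flow_meter below 0.02 m/s); the robot touches nothing.
It fails at once if the flow meter is tipped by more than 0.35 rad (angle between flow_meter's own z axis and vertical above 0.35 rad).
It fails at once if the other clamp's pawl is unlocked (above 0.16 rad) (value of joint valve_pawl above 0.16 rad).
It also fails if it takes over 45 s, if anything falls off the work surface, if the arm or the gripper's body presses on something with over 40 N, if the wrist force passes 120 N, or if a joint passes its speed limit or range.

## Working session

There is one attempt and no reset: what is moved stays moved. The work goes in short steps, Python scripts to look and compute and a shell command to move; the robot and the scene stay as the last step left them, time stands still between calls to the robot, and variables do not carry over. Pictures are saved under pics/ and viewed, at most 10 in all, crops included, and the job is handed in when it is done.

```bash
mkdir -p pics
python3 - <<'E'
from plant import bot
import cv2
for n in("scene","side"):
    cv2.imwrite(f"pics/{n}0.png",bot.capture(n)); p=bot.camera_params(n);print(n,p)
o=bot.get_obs();print(o)
E
```

```text
scene {'fovy': 57.86225192304572, 'cx': 317.0724746926055, 'cy': 199.7013435124879, 'distortion': array([-0.08026891,  0.        ,  0.        ,  0.        ,  0.        ]), 'camera_from_world': array([[ 9.97524156e-01,  6.97046402e-02,  9.31783634e-03,
        -6.25441365e+02],
       [ 5.72160912e-02, -7.27391898e-01, -6.83832834e-01,
        -3.08063402e+01],
       [-4.08886030e-02,  6.82672901e-01, -7.29579216e-01,
         9.35380308e+02],
       [ 0.00000000e+00,  0.00000000e+00,  0.00000000e+00,
         1.00000000e+00]])}
side {'fovy': 47.194866231472176, 'cx': 317.43421253894934, 'cy': 200.00206144815775, 'distortion': array([-0.09336544,  0.        ,  0.        ,  0.        ,  0.        ]), 'camera_from_world': array([[-9.43747836e-01, -3.30274885e-01,  1.60786468e-02,
         5.63466936e+02],
       [-2.55750826e-01,  6.98248458e-01, -6.68610953e-01,
         2.78796952e+02],
       [ 2.09598515e-01, -6.35112267e-01, -7.43438546e-01,
         1.20754816e+03],
       [ 0.00000000e+00,  0.00000000e+00,  0.00000000e+00,
         1.00000000e+00]])}
{'time': 0.1, 'joint_positions': array([ 1.12802556e+00,  3.42644695e-01,  1.52488950e+00,  1.04370571e-05,
        1.27540822e+00, -1.46020912e-01]), 'dq': array([-0.00115025, -0.00259779, -0.00367782, -0.00113651,  0.00064812,
        0.00083367]), 'tau': array([ 1.48487128e-03, -4.32005918e+01, -2.44698393e+01,  7.19357212e-02,
        5.25782851e-02, -2.11548854e-05]), 'tool_pos': array([153.36147199, 501.7579474 , 243.12994997]), 'tcp_rot': array([-3.14025871e+00, -2.06268151e-04,  2.84483961e+00]), 'contact_force': array([ 0.48044926, -0.19217875,  0.80195215]), 'moment': array([-0.01604713,  0.00479824, -0.01972637]), 'finger_force': 0.0, 'grip_width': 91.99271824618737}
```

View pics/scene0.png

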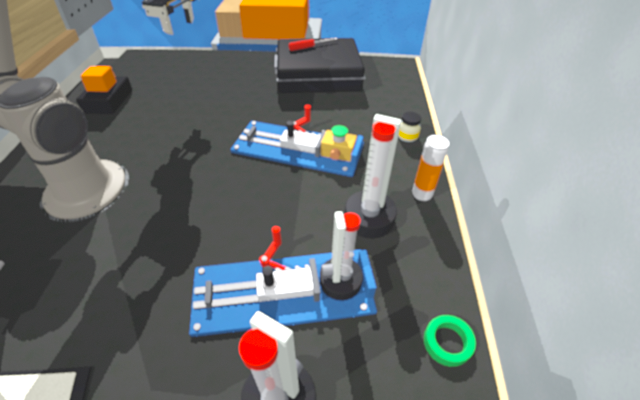

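View pics/side0.png

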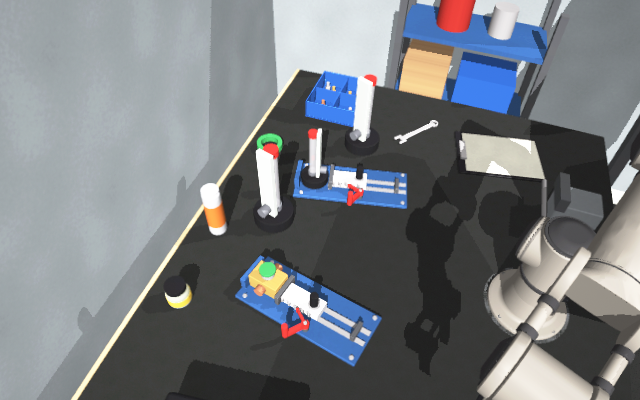

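The lookalikes in the scene view are the tall meter at (378,170), the large one at (268,360) and the small one at (345,255). Only the small one stands in a blue clamp, so it fits. I'll confirm it in one enlarged crop.

Run:
```python
import cv2,numpy as np
def crop(n,x0,x1,y0,y1,s):
    im=cv2.resize(cv2.imread(f"pics/{n}0.png")[y0:y1,x0:x1],None,fx=s,fy=s,interpolation=cv2.INTER_CUBIC)
    for x in range(-(-x0//20)*20,x1,20): cv2.line(im,(int((x-x0+.5)*s),0),(int((x-x0+.5)*s),6),(0,255,255),1);cv2.putText(im,str(x),(int((x-x0+.5)*s),16),0,.35,(0,255,255),1)
    for y in range(-(-y0//20)*20,y1,20): cv2.line(im,(0,int((y-y0+.5)*s)),(6,int((y-y0+.5)*s)),(0,255,255),1);cv2.putText(im,str(y),(8,int((y-y0+.5)*s)+4),0,.35,(0,255,255),1)
    return im
cv2.imwrite("pics/c_scene.png",crop("scene",183,383,205,345,4))
cv2.imwrite("pics/c_side.png",crop("side",285,418,120,215,6))
```

```text
(no output)
```

View pics/c_scene.png

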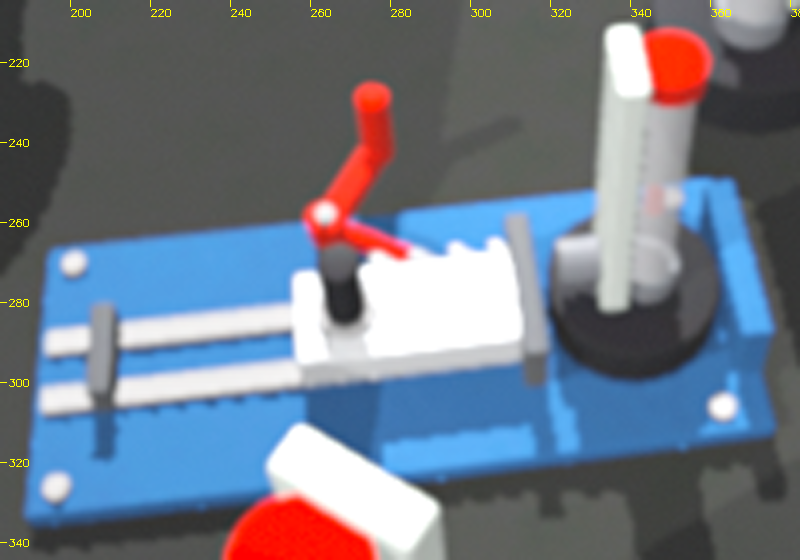

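View pics/c_side.png

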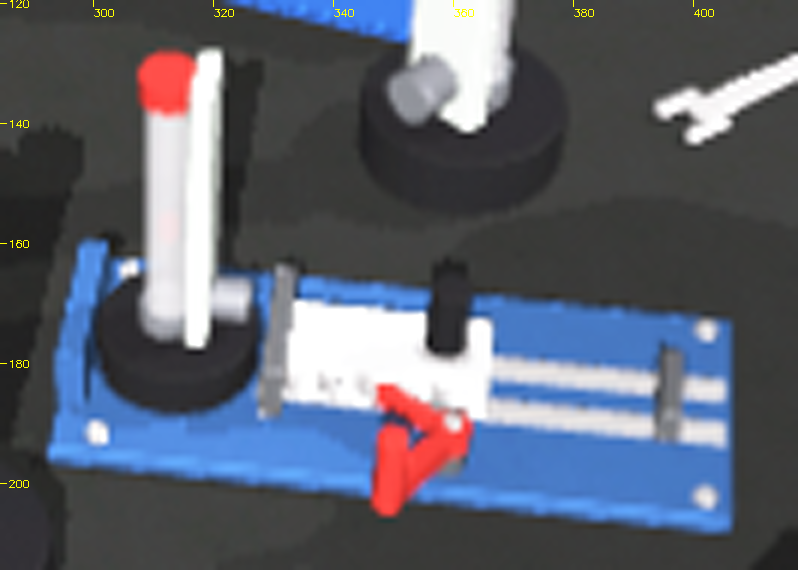

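The crops confirm it. The small meter stands in the nearer clamp with its red pawl locked; the scene pixels are knob top (267,270), thumb top (276,228) and pin (263,257). Next I fit the clamp pose to both views.

```bash
cat > fit.py <<'E'
import numpy as np,cv2
from plant import bot
from scipy.optimize import least_squares
def proj(n,P):
    p=bot.camera_params(n);f=200/np.tan(np.radians(p["fovy"])/2);T=p["camera_from_world"]
    K=np.array([[f,0,p["cx"]],[0,f,p["cy"]],[0,0,1]])
    return cv2.projectPoints(np.array(P,float).reshape(-1,1,3),cv2.Rodrigues(T[:3,:3])[0],T[:3,3],K,p["distortion"])[0][:,0]
def w(q,P):
    c,s=np.cos(q[2]),np.sin(q[2]);P=np.array(P,float);return np.c_[q[0]+c*P[:,0]-s*P[:,1],q[1]+s*P[:,0]+c*P[:,1],P[:,2]]
E
python3 - <<'E'
from fit import *
M={"scene":[((-180,75,12),(194.75,267)),((-180,-75,12),(189.5,333)),((180,-75,0),(376.25,313.3)),((-30,56,44),(263.3,257.5)),((1,102,78),(275.7,227.8)),((-20,0,86),(267,270))],
"side":[((-180,75,0),(406.3,207.8)),((-180,-75,12),(406.7,172.7)),((180,75,0),(292.8,196.7)),((-30,56,44),(360.3,190)),((1,102,78),(350,191.7)),((-20,0,86),(359.7,164.2))]}
def res(q): return np.concatenate([(proj(n,w(q,[a for a,b in m]))-np.array([b for a,b in m])).ravel() for n,m in M.items()])
r=least_squares(res,[500,-100,0],loss="soft_l1",x_scale=[100,100,.1]);print(r.x);print(res(r.x).reshape(-1,2).round(1))
print(w(r.x,[(1,102,78),(-60,102,78),(-30,56,42),(-20,0,86),(-100,0,86)]).round(1))
E
```

```text
[ 5.71671829e+02 -2.55225893e+02  2.13151759e-01]
[[-0.6 -0.3]
 [-1.3  1.4]
 [-0.4  0.1]
 [ 0.1  0.6]
 [ 0.   1. ]
 [ 0.8 -0.3]
 [-0.1  1.2]
 [-0.2  0.1]
 [-0.5  0.5]
 [-0.3  0.1]
 [-0.4  0.7]
 [-0.7  3.3]]
[[ 551.1 -155.3   78. ]
 [ 491.5 -168.2   78. ]
 [ 530.5 -206.8   42. ]
 [ 552.1 -259.5   86. ]
 [ 473.9 -276.4   86. ]]
```

Run:
```python
from fit import *
q=[571.7,-255.2,.213]
print("pre-push",w(q,[(30,106,67),(-48,106,67),(8,0,70),(-72,0,70)]).round(1))
F={"tallA scene":("scene",(372,215),20),"tallB scene":("scene",(280,385),20),"tallA side":("side",(273,210),20),"tallB side":("side",(362,140),20),"tallA top scene":("scene",(383,130),200),"tallA top side":("side",(268,152),200)}
for k,(n,px,z) in F.items():
    r=least_squares(lambda p:(proj(n,[[p[0],p[1],z]])[0]-px),[600,0]);print(k,r.x.round())
def tri(a,b):
    r=least_squares(lambda p:np.r_[proj("scene",[p])[0]-a,proj("side",[p])[0]-b],[600,0,200]);print(r.x.round(),r.fun.round(1))
tri((383,130),(270,151)); tri((258,348),(371,79))
```

```text
pre-push [[ 578.6 -145.3   67. ]
 [ 502.4 -161.7   67. ]
 [ 579.5 -253.5   70. ]
 [ 501.3 -270.4   70. ]]
tallA scene [761. -51.]
tallB scene [ 595. -443.]
tallA side [761. -58.]
tallB side [ 594. -466.]
tallA top scene [767.  39.]
tallA top side [ 789. -114.]
[752. -54. 266.] [ 0.1 -0.   0.1  0. ]
[ 592. -473.  268.] [-0.4  0.  -1.1 -0. ]
```

```bash
python3 -m pendant '[[[0.62,-0.9,0],[0,0,0.43],-1],[[0.62,-0.9,0],[0,0,0.43],-1],[[0.62,-0.9,0],[0,0,0.43],-1],[[0.62,-0.9,0],[0,0,0.43],-1],[[0.62,-0.9,0],[0,0,0.43],-1],[[0.62,-0.9,0],[0,0,0.43],-1],[[0.62,-0.9,0],[0,0,0.43],-1],[[0.62,-0.9,0],[0,0,0.43],-1],[[0.62,-0.9,0],[0,0,0.43],-1],[[0.62,-0.9,0],[0,0,0.43],-1]]'
```

```text
time: 0.93
tool_pos: [339.9, 230.6, 243.6]
tcp_rot: [3.142, -0.0, -2.92]
contact_force: [1.3, -0.3, 0.6]
grip_width: 29.7
finger_force: 0.0
```

```bash
python3 -m pendant '[[[0.7,-1,0],[0,0,0],-1],[[0.7,-1,0],[0,0,0],-1],[[0.7,-1,0],[0,0,0],-1],[[0.7,-1,0],[0,0,0],-1],[[0.7,-1,0],[0,0,0],-1],[[0.7,-1,0],[0,0,0],-1],[[0.7,-1,0],[0,0,0],-1],[[0.7,-1,0],[0,0,0],-1],[[0.7,-1,0],[0,0,0],-1],[[0.7,-1,0],[0,0,0],-1]]'
```

```text
time: 1.77
tool_pos: [550.1, -69.6, 243.3]
tcp_rot: [3.141, -0.001, -2.923]
contact_force: [0.5, -0.4, 0.7]
grip_width: 0.6
finger_force: 0.0
```

```bash
python3 -m pendant '[[[0.32,-0.84,0],[0,0,-0.04],-1],[[0.32,-0.84,0],[0,0,0],-1],[[0.32,-0.84,0],[0,0,0],-1],[[0,0,-1],[0,0,0],-1],[[0,0,-1],[0,0,0],-1],[[0,0,-1],[0,0,0],-1],[[0,0,-1],[0,0,0],-1],[[0,0,0],[0,0,0],-1],[[0,0,0],[0,0,0],-1],[[0,0,0],[0,0,0],-1]]'
python3 - <<'E'
from plant import bot
import cv2,numpy as np
from fit import *
o=bot.get_obs();p=o["tool_pos"];print(p,proj("scene",[[p[0],p[1],p[2]-17],[p[0],p[1],61]]),proj("side",[[p[0],p[1],p[2]-17]]))
a=bot.capture("scene")[150:350,180:400];b=bot.capture("side")[80:230,270:440]
a=cv2.resize(a,None,fx=2.5,fy=2.5,interpolation=2);b=cv2.resize(b,(300,265),interpolation=2)
im=np.zeros((500,790,3),np.uint8);im[:,:550]=a;im[:212,550:]=cv2.resize(b,(240,212))
cv2.imwrite("pics/p1.png",im)
E
```

```text
time: 2.6
tool_pos: [579.2, -143.8, 125.3]
tcp_rot: [-3.141, 0.002, -2.927]
contact_force: [0.7, 0.2, 0.5]
grip_width: 0.4
finger_force: 0.0
[ 579.19833658 -143.82044273  125.26882865] [[289.16268082 215.90238496]
 [290.21744426 230.36347963]] [[340.01166045 185.60459754]]
```

View pics/p1.png

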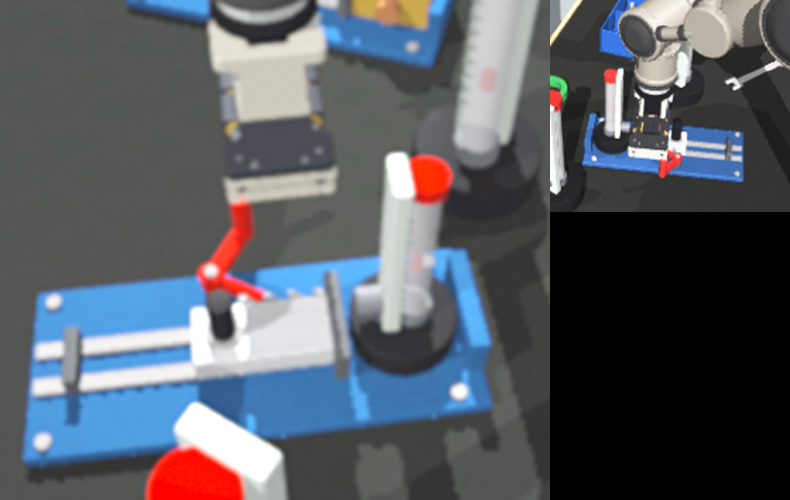

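The picture shows the gripper hovering on the +x side of the thumb post (crop 241,205), with the fingers hidden behind the body and the meter and knob clear. I'll descend and start the push.

```bash
python3 -m pendant '[[[0,0,-0.9],[0,0,0],-1],[[0,0,-0.9],[0,0,0],-1],[[0,0,-0.14],[0,0,0],-1],[[0,0,0],[0,0,0],-1],[[-0.2,-0.043,0],[0,0,0],-1],[[-0.2,-0.043,0],[0,0,0],-1],[[-0.2,-0.043,0],[0,0,0],-1],[[-0.2,-0.043,0],[0,0,0],-1],[[-0.2,-0.043,0],[0,0,0],-1],[[-0.2,-0.043,0],[0,0,0],-1]]'
```

```text
time: 3.53
tool_pos: [542.0, -151.4, 66.5]
tcp_rot: [-3.141, 0.001, -2.927]
contact_force: [0.7, 1.4, 0.9]
grip_width: 0.3
finger_force: 1.0
```

```bash
python3 -m pendant '[[[-0.19,-0.041,0],[0,0,0],-1],[[-0.19,-0.041,0],[0,0,0],-1],[[-0.19,-0.041,0],[0,0,0],-1],[[-0.19,-0.041,0],[0,0,0],-1],[[-0.19,-0.041,0],[0,0,0],-1],[[-0.19,-0.041,0],[0,0,0],-1],[[0,0,0],[0,0,0],-1],[[0,0,0],[0,0,0],-1],[[0,0,0],[0,0,0],-1],[[0,0,0],[0,0,0],-1]]'
python3 - <<'E'
from plant import bot
import cv2,numpy as np
a=bot.capture("scene")[190:350,180:400];b=bot.capture("side")[120:220,285:425]
im=np.zeros((360,790,3),np.uint8);im[:287,:395]=cv2.resize(a,(395,287),interpolation=2);im[:282,395:]=cv2.resize(b,(395,282),interpolation=2)
cv2.imwrite("pics/p2.png",im)
E
```

```text
time: 4.37
tool_pos: [507.6, -158.3, 65.2]
tcp_rot: [3.14, -0.001, -2.927]
contact_force: [-0.7, 0.5, -0.5]
grip_width: 0.3
finger_force: 0.0
```

View pics/p2.png

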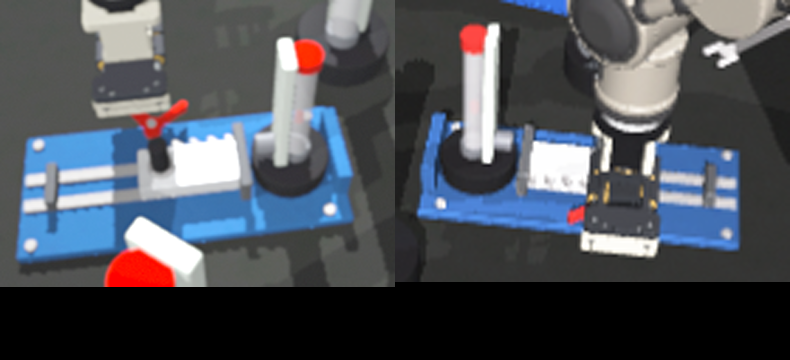

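The pawl's nose bar now points away from the rack (left panel, about (180,105)), roughly 1.1 rad over; the jaw is still closed and the meter upright. Next I move to the +x side of the knob.

```bash
python3 -m pendant '[[[0.2,0.04,0],[0,0,0],-1],[[0,0,1],[0,0,0],-1],[[0,0,1],[0,0,0],-1],[[0.575,-0.8,0],[0,0,0],-1],[[0.575,-0.8,0],[0,0,0],-1],[[0.575,-0.8,0],[0,0,0],-1],[[0.575,-0.8,0],[0,0,0],-1],[[0,0,0],[0,0,0],-1],[[0,0,0],[0,0,0],-1],[[0,0,0],[0,0,0],-1]]'
python3 - <<'E'
from plant import bot
import cv2,numpy as np
a=bot.capture("scene")[190:350,180:400];b=bot.capture("side")[120:220,285:425]
im=np.zeros((290,790,3),np.uint8);im[:287,:395]=cv2.resize(a,(395,287),interpolation=2);im[:282,395:]=cv2.resize(b,(395,282),interpolation=2)
cv2.imwrite("pics/p3.png",im)
E
```

```text
time: 5.3
tool_pos: [582.7, -252.7, 124.9]
tcp_rot: [3.14, -0.001, -2.927]
contact_force: [0.2, -0.2, 0.1]
grip_width: 0.3
finger_force: 0.0
```

View pics/p3.png

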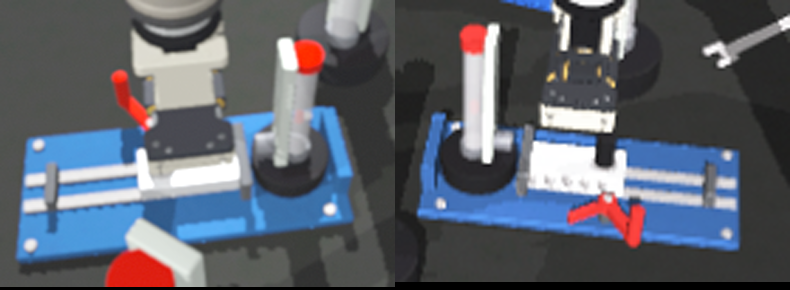

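The left panel shows the thumb post at (120,90), fully flipped over. I'll descend and draw the knob back.

```bash
python3 -m pendant '[[[0,0,-0.88],[0,0,0],-1],[[0,0,-0.88],[0,0,0],-1],[[0,0,0],[0,0,0],-1],[[-0.2,-0.043,0],[0,0,0],-1],[[-0.2,-0.043,0],[0,0,0],-1],[[-0.2,-0.043,0],[0,0,0],-1],[[-0.2,-0.043,0],[0,0,0],-1],[[-0.2,-0.043,0],[0,0,0],-1],[[-0.2,-0.043,0],[0,0,0],-1],[[-0.2,-0.043,0],[0,0,0],-1]]'
```

```text
time: 6.23
tool_pos: [541.2, -262.9, 73.9]
tcp_rot: [-3.14, 0.002, -2.927]
contact_force: [3.4, 1.6, 2.2]
grip_width: 0.5
finger_force: 1.9
```

```bash
python3 -m pendant '[[[-0.19,-0.04,0],[0,0,0],-1],[[-0.19,-0.04,0],[0,0,0],-1],[[-0.19,-0.04,0],[0,0,0],-1],[[-0.19,-0.04,0],[0,0,0],-1],[[-0.19,-0.04,0],[0,0,0],-1],[[-0.19,-0.04,0],[0,0,0],-1],[[-0.19,-0.04,0],[0,0,0],-1],[[-0.19,-0.04,0],[0,0,0],-1],[[0,0,0],[0,0,0],-1],[[0,0,0],[0,0,0],-1]]'
```

```text
time: 7.07
tool_pos: [494.9, -272.3, 72.6]
tcp_rot: [3.141, -0.001, -2.927]
contact_force: [2.0, -0.4, 1.6]
grip_width: 0.4
finger_force: 1.0
```

```bash
python3 -m pendant '[[[0,0,0],[0,0,0],-1],[[0,0,0],[0,0,0],-1],[[0.25,0.05,0],[0,0,0],-1],[[0.25,0.05,0],[0,0,0],-1],[[0,0,1],[0,0,0],-1],[[0,0,1],[0,0,0],-1],[[0,0,1],[0,0,0],-1],[[-0.2,1,0.5],[0,0,0],-1],[[-0.2,1,0.5],[0,0,0],-1],[[-0.2,1,0.5],[0,0,0],-1]]'; python3 -m pendant '[[[-0.2,1,0],[0,0,0],-1],[[-0.2,1,0],[0,0,0],-1],[[-0.2,1,0],[0,0,0],-1],[[-0.2,1,0],[0,0,0],-1],[[-0.2,1,0],[0,0,0],-1],[[-0.2,1,0],[0,0,0],-1],[[0,0,0],[0,0,0],-1],[[0,0,0],[0,0,0],-1],[[0,0,0],[0,0,0],-1],[[0,0,0],[0,0,0],-1]]'
python3 - <<'E'
from fit import *
q=[571.7,-255.2,.213]
a=bot.capture("scene");b=bot.capture("side")
for n,i in(("scene",a),("side",b)):
    for p in proj(n,w(q,[(-100,0,86),(-61,101,78),(-85,0,86)])): cv2.circle(i,tuple(int(round(v)) for v in p),1,(0,255,0),-1)
a=a[190:350,180:400];b=b[120:220,285:425]
im=np.zeros((290,790,3),np.uint8);im[:287,:395]=cv2.resize(a,(395,287),interpolation=2);im[:282,395:]=cv2.resize(b,(395,282),interpolation=2)
cv2.imwrite("pics/p4.png",im)
E
```

```text
time: 7.9
tool_pos: [492.4, -177.9, 208.2]
tcp_rot: [3.141, -0.001, -2.928]
contact_force: [1.3, -0.2, -0.6]
grip_width: 0.3
finger_force: 0.0
time: 8.73
tool_pos: [456.9, 0.2, 207.6]
tcp_rot: [-3.141, -0.0, -2.928]
contact_force: [-0.8, -0.1, -0.4]
grip_width: 0.1
finger_force: 0.0
```

View pics/p4.png

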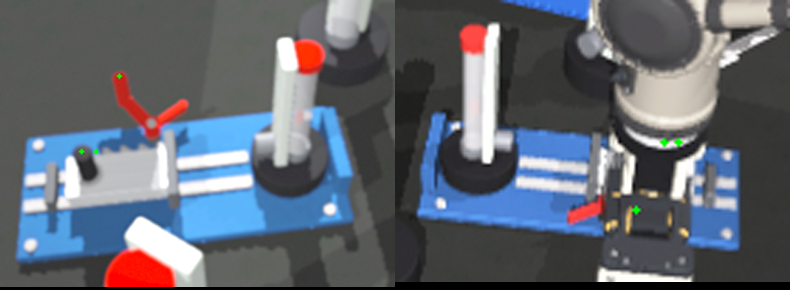

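The left panel shows the knob top on the fully-open mark (82,152), the thumb post on the 1.2 rad mark (120,76) and the meter upright in place. The arm is clear, so I'm handing in.

```bash
python3 -c "
from plant import bot
print(bot.close_job())"
```

```text
the job is handed in; nothing more can be done
None
```

I flipped the flow meter clamp's pawl fully over and drew its jaw back to the rear stop; the final picture shows the meter upright in its place, and the arm never went near the other clamp's pawl. The job is handed in, but no verdict was returned.

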